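Shift the lathe's speed lever into the blue gear

TASK

The lathe is stopped and needs its blue speed for the next cut. With the fingertips, push the black-knobbed speed lever on top of the headstock through its gate - out of the gear it stands in to neutral, across, and fully home to the end of the slot with the blue marker - and leave it there. Only push it, do not pinch or grip the lever, and leave the tools and other things on the bench and lathe where they are.

Things in the scene. Friction and masses are not known exactly. Their poses are not given: they have to be found in the camera images.
- lathe: fixed green bench wood lathe; origin on the bench top (z = 0) directly below the middle of the gate; x points away from the operator, y along the spindle to the closed headstock end (bed, blank and tailstock run 620 mm to -y), z up. Headstock 150 mm in x, y from -100 to +115 mm, flat top 227 mm above the bench; behind it a motor to x = +208 mm, 130 mm high
- gate: aluminium gate plate on the headstock, 118 mm (x) by 100 mm (y), axes as the lathe's, origin in its middle, 227 mm above the bench, its top 235 mm. Three slots along x, at y = -24, 0, +24 mm, 14 mm wide, reach to x = -29 and +29 mm; one 14 mm cross slot along y at x = 0 (neutral) joins them. The bars between slots are round-ended. Coloured markers at the four corners, black at the middle slot's ends
- knob (a point): centre of the lever's black pear-shaped knob, 36 mm across, 38 mm high, on a 10 mm steel stem. The lever tilts about a point 151 mm above the bench below the gate's middle, the knob centre 150 mm from it: 301 mm above the bench upright, 12 mm lower in a corner. Home in a corner slot: knob at lathe x = +-40, y = +-42 mm, to that corner. It starts in the middle slot, on the operator's (-x) side
- stem_at_gate (a point): point on the lever's axis 80 mm from its pivot, at the height of the gate plate: where the stem stands in the slots; lathe x = +-21 mm, y = +-22 mm when fully home in a corner slot. The gate walls and end stops are solid; a stem up to 3 mm off the cross slot is led into it by the bars' round ends when pushed sideways
- lever_fore (a joint): the lever's tilt along the lathe's x: 0 neutral, +0.27 rad home at the slot ends away from the operator (+x), -0.27 home at the slot ends nearest the operator (-x), both hard stops. Friction of about 2.5 N at the knob, the same in both directions; no spring: it stays where it is left
- lever_side (a joint): the lever's tilt along the lathe's y: 0 in the middle slot, about +0.29 rad in the +y slot, -0.29 rad in the -y slot (limits 0.30)
- pip_blue: round blue marker, 14 mm across, 2 mm high, on the gate plate 14 mm beyond the outer end of one corner slot and in line with it (lathe x = +-43 mm, y = +-24 mm; it marks the slot on its own side); origin at the centre of its underside; its corner differs from start to start. This is the wanted slot
- pip_yellow: round yellow marker, 14 mm across, 2 mm high, on the gate plate 14 mm beyond the outer end of one corner slot and in line with it (lathe x = +-43 mm, y = +-24 mm; it marks the slot on its own side); origin at the centre of its underside; its corner differs from start to start
- pip_red: round red marker, 14 mm across, 2 mm high, on the gate plate 14 mm beyond the outer end of one corner slot and in line with it (lathe x = +-43 mm, y = +-24 mm; it marks the slot on its own side); origin at the centre of its underside; its corner differs from start to start
- pip_white: round white marker, 14 mm across, 2 mm high, on the gate plate 14 mm beyond the outer end of one corner slot and in line with it (lathe x = +-43 mm, y = +-24 mm; it marks the slot on its own side); origin at the centre of its underside; its corner differs from start to start
- wax_tin: small loose brass tin, 45 mm across, 22 mm high, standing on the headstock top beside the gate plate, towards +y; origin under its centre
- spanner: loose steel spanner, 170 mm long, lying on the bench before the headstock; origin under its middle
- mallet: loose turned wooden carver's mallet standing on its head, 108 mm across, 257 mm high, handle up, on the bench before the lathe, right of the headstock; origin under its centre
- gouge_wide: loose carving gouge with pale handle, 250 mm long, 24 mm high, lying along its own x on the bench left of the lathe; origin under its neck, blade to +x
- gouge_narrow: loose carving gouge with darker handle, 250 mm long, 24 mm high, like the other
- glue: loose white bottle, 60 mm across, 160 mm high, orange cap, on the bench behind the lathe's bed, beside the motor; origin under its centre

How it is judged:
By the outcome, as a careful person would: the job done as asked, in the order asked, and still so for the second after the job is handed in, with the robot touching nothing.
It also fails if it takes over 51 s, if anything falls off the work surface, if the arm or the gripper's body presses on something with over 40 N, if the wrist force passes 120 N, or if a joint passes its speed limit or range.

ROBOT

A 7-joint arm with a two-finger parallel gripper is mounted at the origin on the work surface. World frame = base frame: x ahead of the robot, y to its left, z up, the work surface at z = 0. Lengths are in m, angles in rad, forces in N, time in s.
With the tool pointing down it reaches from about 0.425 to 0.925 m from the base axis. Payload 6.8 kg.
Tool frame: the origin (TCP) lies at the very end of the fingers, on their centre line; the grasp point (between the pads) lies r.pinch_z behind it (r.pinch_z is the distance from the TCP to the grasp point, in m); z points along the fingers, y is the line along which they close (so a half turn about z gives the same grasp; the last joint's range is limited). The gripper opens to 85 mm and grips with 20 to 120 N. Pads are 22 mm wide; open, the fingers measure 114 mm over their backs; the gripper's body (76 mm by 85 mm) begins 54 mm behind the grasp point. The pads swing forward as they close: fully open they stand 13 mm farther back than shut.
Start: joints at [-1.273, 0.477, 0.022, 1.555, -0.011, 1.109, -0.083], TCP at [0.266, 0.62, 0.231] pointing down, gripper open.
Joint ranges: [-2.96, 2.96], [-0.34, 2.1], [-1.41, 1.46], [0.24, 2.44], [-1.37, 4.51], [0.17, 1.92], [-2.96, 2.96]. Speed limits (rad/s): [2.39, 2.39, 3.14, 3.14, 3.14, 3.14, 3.14].

INTERFACE

Orientations are given as a rotation vector (axis times angle).
In Python, from bench import status, grab_frame, camera_model, r gives the robot as it stands. The module is installed in compiled form; this text tells all that it offers.
- The arm moves only by the shell command python3 -m creep 'ROWS' [FORCE]. ROWS is text: rows parted by semicolons, each of 7 numbers parted by spaces: the turn, a rotation vector about the tool's x, y, z in rad, then the shift along the tool's x, y, z in mm, then the opening, from -1 (shut) to 1 (fully open). In form: rx ry rz tx ty tz fingers; .... A call has 1 to 10 rows; each row is the pose to reach, as a shift and turn from the pose commanded when the call began, along the tool's axes at that moment; what a row does not reach only later rows make up. A row lasts 1/8 s, in which the tool goes at most 62.5 mm and 10.7 degrees, less where a joint would pass 70% of its speed; a pose out of reach is approached as far as the arm can. A call with a gripper value outside its range is refused whole. The fingers move at their own pace and stop on an object; FORCE is the grip in N (left out, the last holds). Time passes only in rows, so rows that repeat a pose let the fingers close. It gives the time, the measured TCP pose, the force, the opening and the grip force at its end, in the units of the state.
- status.get_obs(): the state, without advancing time (a new reading comes with each control period).
- grab_frame(name): name is "scene" or "top" or "wrist"; returns (picture, depth): 480x640x3 uint8, red, green, blue; 480x640 float32, m along the optical axis (not along the pixel's ray), 0 where there is no reading.
- camera_model(name): a dict with "K" (3x3 intrinsics, pixels), "D" ([k1, k2, p1, p2, k3] as OpenCV has them; the pictures are not rectified), "rvec" (rotation vector, rad) and "tvec" (3), from world to camera coordinates, as OpenCV has them. Camera axes: x right, y down, z forward; pixel columns grow to the right and rows downward; lengths in m; the calibration is good to about 2 mm. A picture is of the moment at which its call begins: read the wrist's pose just before it. camera_model takes no time and is no camera call; for the wrist camera it gives the pose at the moment of the call.
- r.hand_in(): hands the job in; it is judged then, once.
The state is a dict: "clock": time; "joints": joint angles; "qvel": joint speeds; "tau": joint torques, N m; "tcp_pos": TCP position; "orientation": TCP orientation; "contact_force": force on the tool from outside, world axes, zero at the start; "moment": the same for the moment, N m; "grip_width": finger opening in m; "gripper_force": force on a finger pad.
Only numpy, scipy, OpenCV 4.12 (cv2) and the standard library are available. Lean on these libraries where they do the work, as an engineer would, in place of code of your own. Each camera call takes 0.05 s, during which the arm holds its last target. There are 200 camera calls.

## Working session

There is one attempt and no reset: what is moved stays moved. The work goes in short steps, Python scripts to look and compute and a shell command to move; the robot and the scene stay as the last step left them, time stands still between calls to the robot, and variables do not carry over. Pictures are saved under pics/ and viewed, at most 10 in all, crops included, and the job is handed in when it is done.

```bash
mkdir -p pics
python3 - <<'E'
from bench import status, grab_frame, camera_model, r
import cv2,numpy as np
o=status.get_obs();print({k:np.round(v,3) for k,v in o.items()}, r.pinch_z)
for n in("scene","top"):
    im,d=grab_frame(n);np.savez(f"{n}.npz",im=im,d=d);cv2.imwrite(f"pics/{n}.png",im[...,::-1])
    m=camera_model(n);R=cv2.Rodrigues(np.array(m["rvec"]))[0];print(n,-R.T@np.ravel(m["tvec"]),R[2])
E
```

```text
{'clock': np.float64(0.0), 'joints': array([-1.273,  0.478,  0.022,  1.556, -0.012,  1.109, -0.083]), 'qvel': array([ 0.   , -0.001, -0.   ,  0.001,  0.   , -0.001,  0.001]), 'tau': array([-0.0000e+00, -5.9645e+01,  1.6080e+00, -2.8120e+01,  1.2000e-02,
        1.0000e-02,  0.0000e+00]), 'tcp_pos': array([0.266, 0.62 , 0.23 ]), 'orientation': array([-6.330e-01, -3.077e+00,  3.000e-03]), 'contact_force': array([-0.277, -0.413,  0.242]), 'moment': array([-0.023, -0.03 ,  0.045]), 'gripper_force': np.float64(0.0), 'grip_width': np.float64(0.085)} 0.0187
scene [ 0.78734441 -0.28699792  0.98158714] [-0.21944035  0.49423889 -0.84117409]
top [0.49855749 0.16686519 1.01266694] [ 0.07813165  0.00726845 -0.99691655]
```

View pics/scene.png

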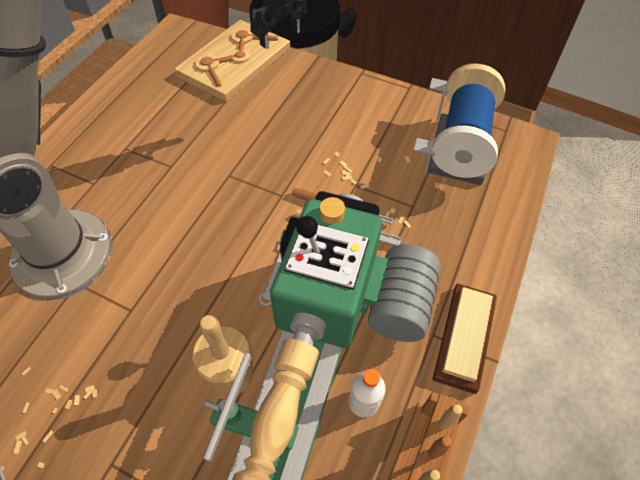

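View pics/top.png

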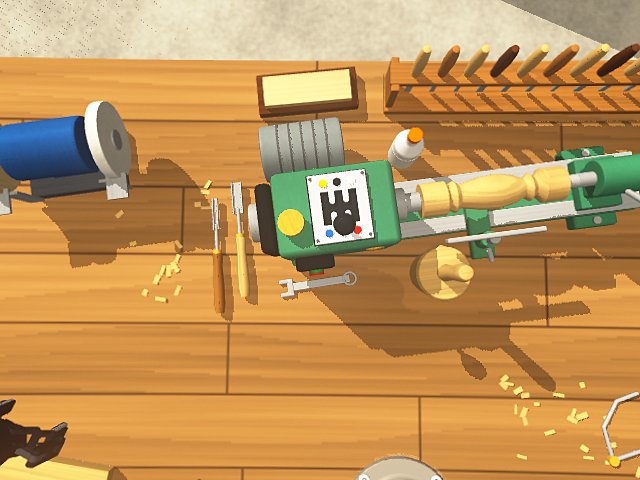

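Both views show the knob at top px (344,224), standing in the middle slot on the operator side. The blue pip is at top px (329,234), the −x/+y corner. Red is at (358,230), yellow (323,184) and white about (351,180).

```bash
cat > h.py <<'E'
import numpy as np,cv2
from bench import status, grab_frame, camera_model
def ray(m,uv):
    R=cv2.Rodrigues(np.array(m["rvec"],float))[0];c=-R.T@np.ravel(m["tvec"])
    p=cv2.undistortPoints(np.array([[uv]],float),np.array(m["K"]),np.array(m["D"]))[0,0]
    return c,R.T@np.array([p[0],p[1],1])
def onz(m,uv,z):
    c,d=ray(m,uv);return c+d*(z-c[2])/d[2]
def blob(im,mask,box):
    x0,x1,y0,y1=box;k=np.zeros(mask.shape,np.uint8);k[y0:y1,x0:x1]=mask[y0:y1,x0:x1]
    n,l,s,c=cv2.connectedComponentsWithStats(k);i=1+np.argmax(s[1:,4]);return c[i],s[i]
def masks(im):
    h=cv2.cvtColor(im,cv2.COLOR_RGB2HSV).astype(int);H,S,V=h[...,0],h[...,1],h[...,2];s=(S>120)&(V>90)
    return dict(blue=s&(H>95)&(H<130),yellow=s&(H>22)&(H<35),red=s&((H<6)|(H>174)),dark=(V<50))
def tolathe(p):
    o=np.load("lathe.npz");c,s=np.cos(o["yaw"]),np.sin(o["yaw"]);d=np.asarray(p)[:2]-o["o"]
    return np.array([c*d[0]+s*d[1],-s*d[0]+c*d[1]])
def toworld(p):
    o=np.load("lathe.npz");c,s=np.cos(o["yaw"]),np.sin(o["yaw"]);return o["o"]+np.array([c*p[0]-s*p[1],s*p[0]+c*p[1]])
E
python3 - <<'E'
from h import *
L=dict(blue=(-43,24))
box=dict(top=(305,372,172,245),scene=(286,368,222,288))
# layout: blue(-,+) yellow(+,+) red(-,-)
L=np.array([(-43,24),(43,24),(-43,-24)])/1000
res=[]
for n in("scene","top"):
    im=np.load(n+".npz")["im"];m=camera_model(n);k=masks(im);P=[]
    for c in("blue","yellow","red"):
        try:
            uv,s=blob(im,k[c],box[n]);print(n,c,uv,s[4]);P.append(onz(m,uv,.237)[:2])
        except Exception as e: print(n,c,e);P.append([np.nan]*2)
    P=np.array(P);ok=~np.isnan(P[:,0]);a=L[ok];b=P[ok]
    if len(a)<2: continue
    a0,b0=a.mean(0),b.mean(0);z=((b-b0)@[1,1j])/1 
    za=(a-a0)@[1,1j];yaw=np.angle(np.sum(z*za.conj()));o=b0@[1,1j]-np.exp(1j*yaw)*(a0@[1,1j])
    print(n,P,"yaw",yaw,"o",o,"res",np.abs(z-np.exp(1j*yaw)*za));res.append((yaw,o))
y=np.mean([q[0] for q in res]);o=np.mean([q[1] for q in res]);np.savez("lathe.npz",yaw=y,o=[o.real,o.imag])
for n,uv,z in(("top",(344,224),.296),("scene",(307,227),.296)):
    print(n,"knob lathe",tolathe(onz(camera_model(n),uv,z)))
st=status.get_obs();R=cv2.Rodrigues(st["orientation"])[0];print(np.round(R,3));print(y,o)
E
```

```text
scene blue attempt to get argmax of an empty sequence
scene yellow [355.1025641  246.87179487] 39
scene red [298.82222222 256.97777778] 45
scene [[       nan        nan]
 [0.65296238 0.16262211]
 [0.57429885 0.10278103]] yaw 0.14125713863816253 o (0.613630613443514+0.1327015706266392j) res [0.0001746 0.0001746]
top blue [329.         233.08695652] 46
top yellow [322.29411765 183.19607843] 51
top red [357.29166667 229.39583333] 48
top [[0.56550737 0.15311854]
 [0.6508064  0.1650034 ]
 [0.57208563 0.10532111]] yaw 0.13883485734073603 o (0.6114356643659156+0.13520823940562535j) res [9.42715425e-05 1.29910271e-04 1.87728521e-04]
top knob lathe [-0.03777133  0.00211746]
scene knob lathe [-0.03494482 -0.00063385]
[[-0.919  0.395 -0.001]
 [ 0.395  0.919 -0.002]
 [-0.    -0.002 -1.   ]]
0.14004599798944928 (0.6125331389047148+0.13395490501613228j)
```

```bash
python3 -m creep '0 0 0.1 -20 -20 -50 -1; 0 0 0.2 -65 -55 -100 -1; 0 0 0.32 -110 -92 -150 -1; 0 0 0.44 -155 -130 -150 -1; 0 0 0.56 -200 -167 -150 -1; 0 0 0.68 -245 -205 -150 -1; 0 0 0.8 -290 -242 -150 -1; 0 0 0.9 -335 -280 -150 -1; 0 0 0.97 -380 -318 -150 -1; 0 0 1.025 -429 -359 -150 -1' 20
python3 - <<'E'
from h import *
o=status.get_obs();print(o["clock"],o["tcp_pos"],tolathe(o["tcp_pos"]),np.round(o["joints"],2));R=cv2.Rodrigues(o["orientation"])[0];print(np.round(R,3))
E
```

```text
clock: 1.35
tcp_pos: [0.5186, 0.1203, 0.3812]
orientation: [-2.062, -2.369, -0.0]
contact_force: [-0.0, 0.6, 0.3]
grip_width: 0.0002
gripper_force: 0.0
1.35 [0.51858256 0.12030889 0.38117399] [-0.09493559 -0.00039798] [-0.77  0.12  0.48  1.71 -0.06  1.32 -0.14]
[[-0.138  0.99  -0.   ]
 [ 0.99   0.138  0.   ]
 [ 0.    -0.    -1.   ]]
```

```bash
python3 -m creep '0 0 0 0 0 -10 -1;0 0 0 0 0 40 -1; 0 0 0 0 0 90 -1; 0 0 0 0 0 105 -1; 0 0 0 0 10 105 -1; 0 0 0 0 18 105 -1;0 0 0 0 18 105 -1' ; python3 -m creep '0 0 0 0 5 0 -1; 0 0 0 0 10 0 -1; 0 0 0 0 15 0 -1; 0 0 0 0 20 0 -1; 0 0 0 0 24 0 -1;0 0 0 0 28 0 -1;0 0 0 0 32 0 -1;0 0 0 0 36 0 -1;0 0 0 0 36 0 -1'
python3 - <<'E'
from h import *
o=status.get_obs();print(o["tcp_pos"],tolathe(o["tcp_pos"]))
a,d=grab_frame("scene");b,d=grab_frame("top");np.savez("s2.npz",a=a,b=b)
f=lambda im,x,y:cv2.resize(im[y-50:y+50,x-60:x+60,::-1],(480,400),interpolation=cv2.INTER_CUBIC)
cv2.imwrite("pics/p3.png",np.vstack([f(a,320,250),f(b,340,210)])[:,:].copy()[0:800]) if 0 else cv2.imwrite("pics/p3.png",np.hstack([f(a,320,250)[:, :400],f(b,340,210)[:, :400]]))
E
```

```text
clock: 2.22
tcp_pos: [0.5378, 0.1252, 0.2778]
orientation: [2.06, 2.37, 0.004]
contact_force: [0.0, -0.1, 0.2]
grip_width: -0.0002
gripper_force: 0.0
clock: 3.35
tcp_pos: [0.5721, 0.1298, 0.2762]
orientation: [2.061, 2.371, 0.0]
contact_force: [-1.6, 0.7, 1.6]
grip_width: 0.0003
gripper_force: 1.0
[0.57211471 0.1297984  0.27620445] [-0.04060292  0.00152614]
```

View pics/p3.png

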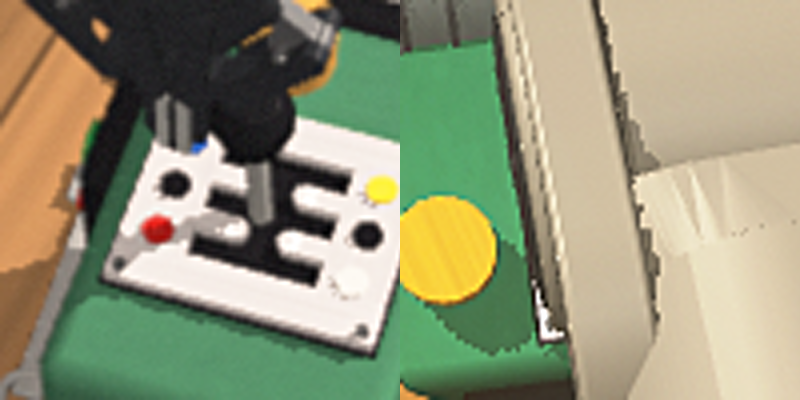

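The scene crop shows the stem at crop (262,215), between the rounded bar ends, so it is near neutral. The arm hides the top view. I'll quantify the offset.

Run:
```python
from h import *
m=camera_model("scene");y=.14;o=np.array([.6136,.1327])
def L(uv,z):
    d=onz(m,uv,z)[:2]-o;return np.round(1e3*np.array([np.cos(y)*d[0]+np.sin(y)*d[1],-np.sin(y)*d[0]+np.cos(y)*d[1]]),1)
c=lambda u,v:(260+u/4,200+v/4)
print("start knob",L((307,227),.296))
for u,v in((262,218),(250,216),(272,218)):print("stem",L(c(u,v),.235))
print("stem hi",L(c(260,175),.265))
print("knob",L(c(255,110),.30));print("bars",L(c(245,228),.235),L(c(281,241),.235))
s=np.load("s2.npz")["a"];
```

```text
start knob [-35.8   0.8]
stem [-1.5 -4.7]
stem [-6.7 -5.3]
stem [ 2.6 -3.4]
stem hi [-3.7 -2.4]
knob [-8.8  5.4]
bars [ -7.  -11.6] [  9.5 -13.2]
```

```bash
python3 -m creep '0 0 0 0 2 0 -1; 0 0 0 0 4 0 -1; 0 0 0 0 6 0 -1; 0 0 0 0 6 0 -1; 0 0 0 0 6 0 -1'; python3 -m creep '0 0 0 0 -8 0 -1; 0 0 0 0 -18 0 -1; 0 0 0 -25 -18 0 -1; 0 0 0 -50 -18 0 -1; 0 0 0 -50 -18 0 -1; 0 0 0 -50 10 0 -1; 0 0 0 -50 34 0 -1; 0 0 0 -50 34 0 -1'
python3 - <<'E'
from h import *
o=status.get_obs();print(o["tcp_pos"],tolathe(o["tcp_pos"]))
a,d=grab_frame("scene");cv2.imwrite("pics/p4.png",cv2.resize(a[200:300,260:380,::-1],(600,500),interpolation=cv2.INTER_CUBIC))
E
```

```text
clock: 4.08
tcp_pos: [0.5777, 0.1306, 0.2762]
orientation: [2.061, 2.371, 0.0]
contact_force: [-1.3, -0.7, 2.1]
grip_width: -0.0001
gripper_force: 1.0
clock: 5.08
tcp_pos: [0.6188, 0.0874, 0.2758]
orientation: [2.059, 2.373, -0.0]
contact_force: [-1.0, -0.6, -0.1]
grip_width: 0.0002
gripper_force: 0.0
[0.6188266  0.0874156  0.27581625] [-0.00026452 -0.04696216]
```

View pics/p4.png

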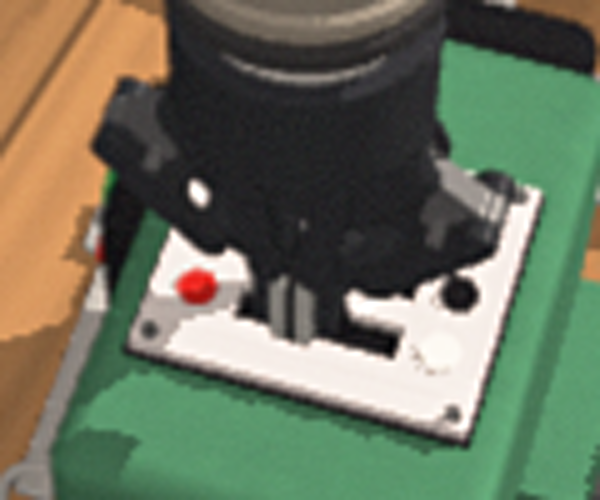

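The gripper stands on the −y side, with the fingertips at crop (293,310), and hides the knob. I'll push +y while watching the force.

```bash
python3 -m creep '0 0 0 8 0 0 -1; 0 0 0 14 0 0 -1; 0 0 0 18 0 0 -1; 0 0 0 22 0 0 -1; 0 0 0 26 0 0 -1; 0 0 0 30 0 0 -1; 0 0 0 34 0 0 -1'; python3 -m creep '0 0 0 4 0 0 -1; 0 0 0 8 0 0 -1; 0 0 0 12 0 0 -1; 0 0 0 15 0 0 -1; 0 0 0 18 0 0 -1'; python3 -m creep '0 0 0 2 0 0 -1; 0 0 0 4 0 0 -1; 0 0 0 6 0 0 -1;0 0 0 6 0 0 -1'
```

```text
clock: 6.0
tcp_pos: [0.6137, 0.1194, 0.2765]
orientation: [2.061, 2.371, 0.0]
contact_force: [-0.3, -2.7, 1.6]
grip_width: 0.0002
gripper_force: 1.2
clock: 6.62
tcp_pos: [0.6109, 0.1375, 0.2759]
orientation: [-2.06, -2.371, 0.001]
contact_force: [0.2, -2.7, -1.9]
grip_width: 0.0002
gripper_force: 1.2
clock: 7.12
tcp_pos: [0.6102, 0.1436, 0.2763]
orientation: [-2.06, -2.371, -0.0]
contact_force: [0.1, -0.6, -0.8]
grip_width: -0.0
gripper_force: 0.7
```

```bash
python3 -m creep '0 0 0 1.5 0 0 -1; 0 0 0 3 0 0 -1; 0 0 0 3 0 0 -1'; python3 -m creep '0 0 0 1.5 0 0 -1; 0 0 0 3 0 0 -1; 0 0 0 3 0 0 -1';  python3 - <<'E'
from h import *
o=status.get_obs();print(o["tcp_pos"],tolathe(o["tcp_pos"]))
a,d=grab_frame("scene");b,_=grab_frame("top");f=lambda q:cv2.resize(q[...,::-1],(400,400),interpolation=cv2.INTER_CUBIC)
cv2.imwrite("pics/p5.png",np.hstack([f(a[190:290,270:370]),f(b[160:260,270:370])]))
E
```

```text
clock: 7.5
tcp_pos: [0.6098, 0.1465, 0.2763]
orientation: [-2.06, -2.372, -0.0]
contact_force: [1.1, -2.1, -1.9]
grip_width: 0.0003
gripper_force: 0.9
clock: 7.88
tcp_pos: [0.6094, 0.1494, 0.2763]
orientation: [-2.06, -2.371, -0.0]
contact_force: [0.4, -1.4, -0.7]
grip_width: 0.0001
gripper_force: 1.0
[0.60936369 0.14940205 0.27626741] [-0.00098217  0.01573833]
```

View pics/p5.png

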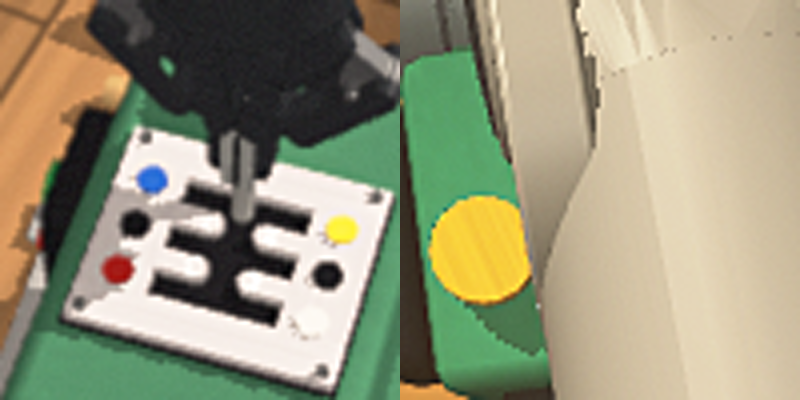

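The scene view shows the finger and stem at left-crop (240,215), on the +y slot side, with the other slots clear. No stop force has shown yet, so I'll keep pushing.

```bash
python3 -m creep '0 0 0 1.5 0 0 -1; 0 0 0 3 0 0 -1; 0 0 0 3 0 0 -1'; python3 -m creep '0 0 0 1.5 0 0 -1; 0 0 0 3 0 0 -1; 0 0 0 3 0 0 -1'
```

```text
clock: 8.35
tcp_pos: [0.6093, 0.1497, 0.2763]
orientation: [2.062, 2.368, -0.003]
contact_force: [0.8, -7.2, -1.9]
grip_width: 0.0001
gripper_force: 3.7
clock: 8.72
tcp_pos: [0.6093, 0.1499, 0.2763]
orientation: [2.063, 2.364, -0.006]
contact_force: [1.6, -12.6, -1.0]
grip_width: -0.0003
gripper_force: 6.2
```

```bash
python3 -m creep '0 0 0 -10 0 0 -1; 0 0 0 -25 0 0 -1; 0 0 0 -45 0 0 -1; 0 0 0 -45 0 0 -1; 0 0 0 -45 24 0 -1; 0 0 0 -45 50 6 -1; 0 0 0 -45 50 6 -1; 0 0 0 -12 50 6 -1; 0 0 0 20 50 6 -1; 0 0 0 20 50 6 -1'
python3 - <<'E'
from h import *
o=status.get_obs();print(o["tcp_pos"],tolathe(o["tcp_pos"]))
a,d=grab_frame("scene");b,_=grab_frame("top");f=lambda q:cv2.resize(q[...,::-1],(400,400),interpolation=cv2.INTER_CUBIC)
cv2.imwrite("pics/p6.png",np.hstack([f(a[190:290,270:370]),f(b[160:260,270:370])]))
E
```

```text
clock: 9.98
tcp_pos: [0.6538, 0.1864, 0.27]
orientation: [-2.052, -2.376, -0.001]
contact_force: [-0.3, -0.2, 0.0]
grip_width: 0.0004
gripper_force: 0.0
[0.65377954 0.18641467 0.27001992] [0.04816537 0.04618864]
```

View pics/p6.png

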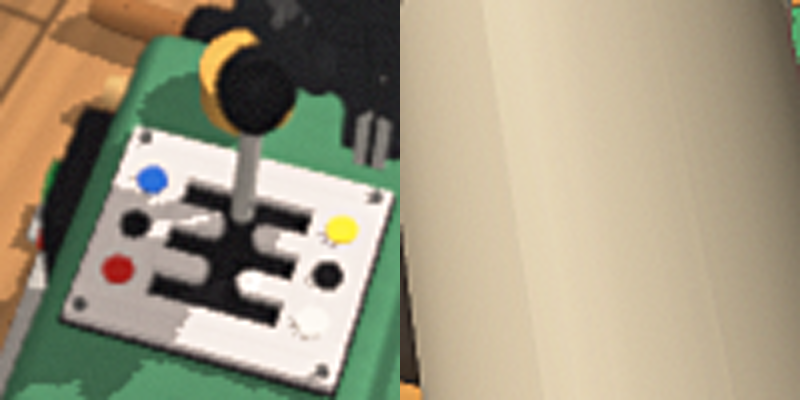

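The lever stands at neutral in line with the +y slot: knob at left-crop (255,90), stem foot at (243,215). The fingers are on its +x side, so I'll push −x.

```bash
python3 -m creep '0 0 0 -2 -6 0 -1; 0 0 0 -2 -12 0 -1; 0 0 0 -2 -16 0 -1; 0 0 0 -2 -20 0 -1; 0 0 0 -2 -24 0 -1; 0 0 0 -2 -28 0 -1; 0 0 0 -2 -32 0 -1; 0 0 0 -2 -36 0 -1'; python3 -m creep '0 0 0 0 -4 0 -1; 0 0 0 0 -8 0 -1; 0 0 0 0 -12 0 -1; 0 0 0 0 -15 0 -1;0 0 0 0 -18 0 -1;0 0 0 0 -18 0 -1'; python3 -m creep '0 0 0 0 -1.5 0 -1; 0 0 0 0 -3 0 -1; 0 0 0 0 -3 0 -1'
```

```text
clock: 11.08
tcp_pos: [0.62, 0.1751, 0.2707]
orientation: [2.06, 2.371, 0.001]
contact_force: [2.7, 0.0, 1.7]
grip_width: -0.0002
gripper_force: 1.2
clock: 11.82
tcp_pos: [0.6016, 0.1722, 0.27]
orientation: [-2.06, -2.371, 0.001]
contact_force: [1.8, -0.1, -1.4]
grip_width: -0.0003
gripper_force: 0.8
clock: 12.2
tcp_pos: [0.5991, 0.172, 0.2703]
orientation: [2.061, 2.371, 0.0]
contact_force: [2.3, 0.4, -3.0]
grip_width: -0.0001
gripper_force: 1.3
```

```bash
for i in 1 2 3; do python3 -m creep '0 0 0 0 -1.5 0 -1; 0 0 0 0 -3 0 -1; 0 0 0 0 -3 0 -1' | grep -E 'tcp|contact'; done
```

```text
tcp_pos: [0.5978, 0.1718, 0.2703]
contact_force: [10.0, 1.8, -7.2]
tcp_pos: [0.5971, 0.1716, 0.2705]
contact_force: [18.6, 2.4, -11.9]
tcp_pos: [0.5965, 0.1715, 0.2706]
contact_force: [26.7, 3.0, -18.6]
```

The lever is against its stop. I'll back off +x, then up and clear.

```bash
python3 -m creep '0 0 0 0 10 0 -1; 0 0 0 0 30 0 -1; 0 0 0 0 50 0 -1; 0 0 0 0 50 0 -1; 0 0 0 0 50 -50 -1; 0 0 0 0 50 -100 -1; 0 0 0 0 50 -140 -1; 0 0 0 0 50 -140 -1'; python3 -m creep '0 0 0 50 0 0 -1; 0 0 0 100 0 0 -1; 0 0 0 150 0 0 -1; 0 0 0 200 0 0 -1; 0 0 0 250 0 0 -1; 0 0 0 250 0 0 -1'
python3 - <<'E'
from h import *
a,d=grab_frame("scene");b,_=grab_frame("top");f=lambda q:cv2.resize(q[...,::-1],(400,400),interpolation=cv2.INTER_CUBIC)
cv2.imwrite("pics/p7.png",np.hstack([f(a[190:290,270:370]),f(b[160:280,250:370])]))
E
```

```text
clock: 14.32
tcp_pos: [0.6401, 0.1775, 0.4143]
orientation: [2.059, 2.37, 0.008]
contact_force: [-0.6, 0.1, -0.3]
grip_width: 0.0001
gripper_force: 0.0
clock: 15.08
tcp_pos: [0.6009, 0.431, 0.4071]
orientation: [-2.048, -2.377, 0.006]
contact_force: [-0.3, -0.4, -0.5]
grip_width: -0.0
gripper_force: 0.0
```

View pics/p7.png

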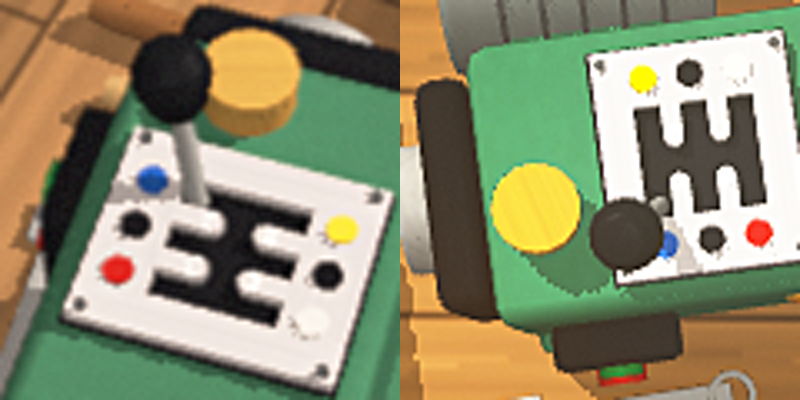

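The stem is home at the blue slot's end: foot at left-crop (195,200), knob at right-crop (627,233) beside the blue pip. The tin hasn't moved and the arm is clear.

```bash
python3 -c "from bench import r;print(r.hand_in())"
```

```text
the job is handed in; nothing more can be done
None
```

The speed lever was pushed through neutral and across, and now stands against the stop at the end of the blue slot; the arm is clear, the tin beside the gate did not move, and the job was handed in at about 15 s.

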